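# Key the filter cell onto the detector head and hold it home

### The arm

A 6-joint arm with a two-finger parallel gripper is mounted at the origin on a cart in front of the work surface, level with it; the furniture and walls round the work are solid. World frame = base frame: x ahead of the robot, y to its left, z up, the work surface at z = 0. Lengths are in m, angles in rad, forces in N, time in s.
With the tool pointing down it reaches from about 0.325 to 0.75 m from the base axis. Payload 7.6 kg.
Tool frame: the origin (TCP) lies midway between the tips of the shut fingers; the grasp point (between the pads) lies 19 mm behind it; z points along the fingers, y is the line along which they close (so a half turn about z gives the same grasp; the last joint's range is limited). The gripper opens to 85 mm and grips with 20 to 120 N. Pads are 22 mm wide; open, the fingers measure 114 mm over their backs; the gripper's body (76 mm by 85 mm) begins 54 mm behind the grasp point. The pads swing forward as they close: fully open they stand 13 mm farther back than shut.
Start: joints at [1.268, 0.052, 1.401, -0, 1.689, -0.07], TCP at [0.121, 0.511, 0.231] pointing down, gripper open.
Joint ranges: [-2.9, 2.9], [-0.91, 2.17], [0.12, 2.37], [-1.06, 4.2], [0.26, 2.73], [-2.93, 2.93]. Speed limits (rad/s): [2.57, 2.57, 3.01, 3.14, 3.14, 3.14].

### API

Orientations are given as a unit quaternion [x, y, z, w].
In Python, from rig import env, cams, ticket gives the robot as it stands.
- The arm moves only by the tool servo_tool, never from a script. Its argument "motion" is a list of rows, each a list of 5 numbers: the finger opening in cm, from 0 to 8.54, then the shift along the tool's x, y, z in cm, then the turn about the tool's z in rad. In form: [[fingers, tx, ty, tz, roll], ...]. A call has 1 to 5 rows; each row is the pose to reach, as a shift and turn from the pose commanded when the call began, along the tool's axes at that moment; what a row does not reach only later rows make up. A row lasts 1/8 s, in which the tool goes at most 62.5 mm and 10.7 degrees, less where a joint would pass 70% of its speed; a pose out of reach is approached as far as the arm can. A call with a gripper value outside its range is refused whole. The fingers move at their own pace and stop on an object; "squeeze" is the grip in N (left out, the last holds). Time passes only in rows, so rows that repeat a pose let the fingers close. It gives the time, the measured TCP pose, the force, the opening and the grip force at its end, in the units of the state.
- env.read_state(): the state, without advancing time (a new reading comes with each control period).
- cams.read_camera(name): name is "scene" or "top"; returns (picture, depth): 384x512x3 uint8, red, green, blue; 384x512 float32, m along the optical axis (not along the pixel's ray), 0 where there is no reading.
- cams.camera_model(name): a dict with "camera_matrix" (3x3 intrinsics, pixels), "rvec" (rotation vector, rad) and "tvec" (3), from world to camera coordinates, as OpenCV has them. Camera axes: x right, y down, z forward; pixel columns grow to the right and rows downward; lengths in m; the calibration is good to about 2 mm. A picture is of the moment at which its call begins. camera_model takes no time and is no camera call.
- ticket.close_job(): hands the job in; it is judged then, once.
The state is a dict: "time_s": time; "joints": joint angles; "joint_velocities": joint speeds; "tau": joint torques, N m; "tcp_pos": TCP position; "ee_rot": TCP orientation; "wrist_force": force on the tool from outside, world axes, zero at the start; "ft_torque": the same for the moment, N m; "finger_gap": finger opening in m; "finger_force": force on a finger pad.
Only numpy, scipy, OpenCV 4.12 (cv2) and the standard library are available. Lean on these libraries where they do the work, as an engineer would, in place of code of your own. Each camera call takes 0.05 s, during which the arm holds its last target. There are 200 camera calls.

### The job

Fit the round knurled metal filter cell, open end down, over the spigot of the detector head and turn it either way until the keyways hidden inside it drop over the spigot's pins. Then push it fully home against the sprung seat and finish while holding it down there with the gripper still on it, without letting go. Leave the other things on the worktop where they stand.

Things in the scene. Friction and masses are not known exactly. Their poses are not given: they have to be found in the camera images.
- cell: filter cell: loose round knurled aluminium cap, 56 mm across, 38 mm high, glass window in its flat top, 105 to 210 g, standing open end down. Origin: centre of its underside; z up. Inside: a bore 35 mm across, 33 mm deep, open below, with four keyways 9 mm wide, a quarter turn apart, along its whole depth; their angle is hidden and not given.
- mount: detector head, fixed: grey base plate 100 x 100 x 12 mm with a low round aluminium housing, 82 mm across, top 26 mm above the worktop. Origin: centre of its underside on the worktop; z up along the axis of the steel spigot that rises from its middle. Cell home: its underside 34 mm above this origin.
- spigot_tip (a point): centre of the spigot's flat tip, 64 mm above the worktop. The spigot is upright, 32 mm across up to 58 mm, coned to 21 mm across at the tip.
- pins (a point): point on the spigot's axis level with the tops of its four pins, 48 mm above the worktop. Pins: 5 mm thick, a quarter turn apart, 42 mm across, at an angle not given. A cell set on out of line rests on them, underside at 48 mm; within a quarter turn, either way, the keyways meet the pins (play about 0.1 rad each side) and it can go down to the seat at 40 mm and, pushed, home at 34 mm.
- seat (a joint): sprung seat, a dark steel ring 52 mm in diameter round the spigot under the pins, upper face 40 mm above the worktop when free. Value in m: 0 free, grows as it is pushed down, 0.006 at its stop (cell fully home). The spring pushes back with 3 N at the start and 8 N at the stop.
- tin: bystander: plain off-white filter tin with a smooth lid, 49 mm in diameter, 38 mm high; origin at the centre of its underside. Not the filter cell.
- vial: bystander: glass vial, 42 mm in diameter, 72 mm high; origin at the centre of its underside
- amber: bystander: amber bottle, 56 mm in diameter, 103 mm high; origin at the centre of its underside
- holder: bystander: dark upright holder block, 50 x 56 x 58 mm; origin at the centre of its underside
- slides: bystander: flat slide case, 52 x 75 x 18 mm; origin at the centre of its underside
Not all that is in view belongs to the job. What is shaped like the cell but orange or turquoise is not meant.

How it is judged:
On the way, in this order (a step that is already met when the one before it is completed fails the run):
1. the filter cell is lifted clear of the worktop (height (world z) of cell above 0.055 m), for 0.1 s.
2. the cell has dropped over the pins, upright on the spigot's axis (horizontal distance between cell and mount below 0.004 m and angle between cell's own z axis and vertical below 0.08 rad and z of cell in the frame of mount between 0.03 and 0.044 m), for 0.1 s.
At the end, for the whole second after the job is handed in: For the last second the cell sits on the spigot within 4 mm of its axis, upright within 0.08 rad, over the pins with its underside 30 to 35.8 mm above the worktop and the sprung seat pushed down more than 4.8 of its 6 mm, while the gripper's fingers still bear on the cell with more than 2 N (horizontal distance between cell and mount below 0.004 m and angle between cell's own z axis and vertical below 0.08 rad and value of joint seat above 0.0048 m and z of cell in the frame of mount between 0.03 and 0.0358 m and contact force between the fingers and cell above 2 N); the arm keeps its last pose, push and grip.
It fails at once if the filter tin is moved more than 25 mm (distance of tin from where it was at the start of the episode above 0.025 m).
It fails at once if the glass vial is moved more than 25 mm (distance of vial from where it was at the start of the episode above 0.025 m).
It fails at once if the amber bottle is moved more than 25 mm (distance of amber from where it was at the start of the episode above 0.025 m).
It fails at once if the dark holder is moved more than 25 mm (distance of holder from where it was at the start of the episode above 0.025 m).
It fails at once if the slide case is moved more than 25 mm (distance of slides from where it was at the start of the episode above 0.025 m).
It also fails if it takes over 54 s, if anything falls off the work surface, if the arm or the gripper's body presses on something with over 40 N, if the wrist force passes 120 N, or if a joint passes its speed limit or range.

## Working session

There is one attempt and no reset: what is moved stays moved. The work goes in short steps, Python scripts to look and compute and a tool call to move; the robot and the scene stay as the last step left them, time stands still between calls to the robot, and variables do not carry over. Pictures are saved under pics/ and viewed, at most 10 in all, crops included, and the job is handed in when it is done.

Besides the shell and the picture viewer there is one more tool, called after "Call:" as name([rows], argument=value, ...), one row to a line, values as JSON. servo_tool: Moves the arm, as the interface text tells. Its arguments: {"type":"object","properties":{"motion":{"type":"array","items":{"type":"array","items":{"type":"number"}}},"squeeze":{"type":"number"}},"required":["motion"]}

```bash
mkdir -p pics; cat > h.py <<'E'
import numpy as np, cv2
from rig import env, cams, ticket
def cam(n):
    m=cams.camera_model(n); K=np.array(m["camera_matrix"]); R=cv2.Rodrigues(np.array(m["rvec"],float))[0]; t=np.array(m["tvec"],float).ravel()
    return K,R,t
def ray(n,u,v,z):
    K,R,t=cam(n); d=R.T@np.linalg.solve(K,[u,v,1]); c=-R.T@t
    return c+d*(z-c[2])/d[2]
def cloud(n,dep):
    K,R,t=cam(n); v,u=np.mgrid[:384,:512]
    p=np.stack([(u-K[0,2])/K[0,0]*dep,(v-K[1,2])/K[1,1]*dep,dep],-1)
    return (p-t)@R
def save(n,im): cv2.imwrite('pics/'+n,im[...,::-1])
E
python3 - <<'E'
from h import *
a,d=cams.read_camera("scene"); b,e=cams.read_camera("top")
np.savez('s0.npz',a=a,d=d,b=b,e=e)
save('scene0.png',a); save('top0.png',b)
for n in("scene","top"):
    K,R,t=cam(n); print(n,-R.T@t,R[2],K[0,0])
print(env.read_state())
E
```

```text
scene [-3.25636746e-04 -5.29310136e-01  1.02603195e+00] [ 0.42600433  0.5382169  -0.72721584] 434.5997368400148
top [0.48847233 0.179108   1.14615452] [ 0.05355569  0.01536236 -0.99844669] 411.55318743045166
{'time_s': 0.1, 'joints': array([ 1.26769181e+00,  5.27894175e-02,  1.40160611e+00,  1.85016743e-05,
        1.68859313e+00, -7.03160143e-02]), 'joint_velocities': array([ 4.91965205e-04, -1.29024383e-03, -3.53165795e-03,  1.35031417e-03,
       -2.64509689e-03,  8.15331351e-05]), 'tau': array([ 1.62472847e-03, -3.82582819e+01, -3.60987747e+01, -1.03989248e-04,
        4.71758787e-03,  4.78202514e-05]), 'tcp_pos': array([0.12101611, 0.51059469, 0.23055708]), 'ee_rot': array([ 1.16130516e-01,  9.93233717e-01, -6.84165502e-04, -1.38596081e-04]), 'wrist_force': array([-0.51216646, -0.28638897,  0.06362635]), 'ft_torque': array([ 0.06174733, -0.03717851,  0.01249298]), 'finger_force': 0.0, 'finger_gap': 0.08579758850577424}
```

View pics/scene0.png

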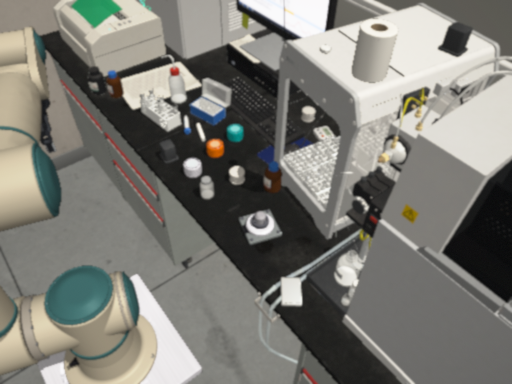

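View pics/top0.png

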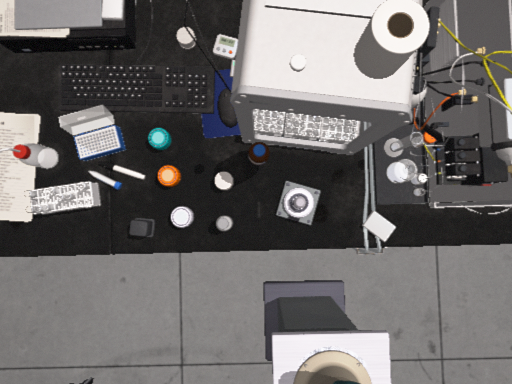

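The scene picture shows the mount at (260,224). Cell candidates, as scene and top pixels:
- White or grey discs at (193,168)/(181,217), at (237,175)/(223,181), and far back at (308,114)/(186,38).
- The vial at (207,187)/(224,223).
- Orange (215,148) and turquoise (235,132) are excluded by the task.

Next, one close crop to choose.

```bash
python3 - <<'E'
from h import *
s=np.load('s0.npz')
A=cv2.resize(s['a'][130:250,165:295],None,fx=3,fy=3,interpolation=cv2.INTER_CUBIC)
B=cv2.resize(s['b'][135:255,120:250],None,fx=3,fy=3,interpolation=cv2.INTER_CUBIC)
save('crop.png',np.hstack([A,B]))
P=cloud("top",s['e'])
for u,v in((181,217),(223,181),(186,38),(224,223),(258,154),(142,228),(301,202),(168,175)): print(u,v,P[v,u].round(3))
E
```

```text
181 217 [0.479 0.395 0.035]
223 181 [0.573 0.279 0.037]
186 38 [0.975 0.373 0.031]
224 223 [0.461 0.275 0.075]
258 154 [0.635 0.182 0.104]
142 228 [0.453 0.493 0.061]
301 202 [0.51  0.073 0.063]
168 175 [0.594 0.427 0.039]
```

View pics/crop.png

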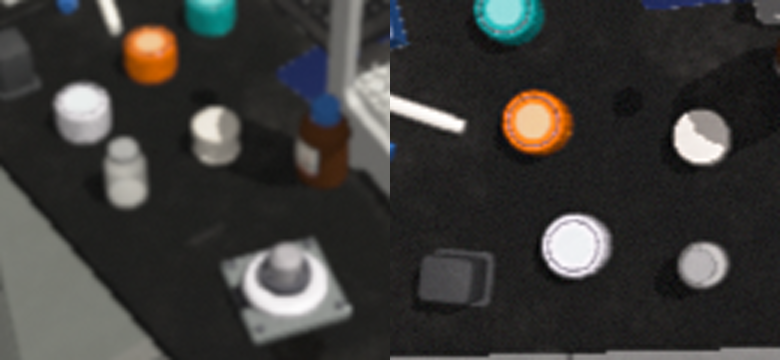

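The crop's left half is the scene view and its right half the top view. The disc at top (181,217) has a window ring and is larger, like the orange and turquoise caps in form, so it is the cell. The disc at top (223,181) is off-white, smooth and smaller, so it is the tin. Next I measure both, and the mount.

```bash
python3 - <<'E'
from h import *
s=np.load('s0.npz')
for n,im,dp in(("scene",s['a'],s['d']),("top",s['b'],s['e'])):
    P=cloud(n,dp)
    for nm,c,r,z0,z1 in(("cell",(.48,.395),.04,.033,.045),("tin",(.573,.279),.04,.033,.045),("spigot",(.51,.073),.03,.060,.07),("housing",(.51,.073),.048,.022,.03)):
        m=(np.hypot(P[...,0]-c[0],P[...,1]-c[1])<r)&(P[...,2]>z0)&(P[...,2]<z1)&(dp>0)
        pts=P[m]; (x,y),rr=cv2.minEnclosingCircle(pts[:,:2].astype(np.float32))
        v,u=np.nonzero(m); (uu,vv),pr=cv2.minEnclosingCircle(np.c_[u,v].astype(np.float32))
        print(n,nm,len(pts),"mean",pts.mean(0).round(4),"circ",round(x,4),round(y,4),round(rr,4),"pix",uu,vv,"ray",ray(n,uu,vv,{'cell':.038,'tin':.038,'spigot':.064,'housing':.026}[nm]).round(4))
    # bright-blob of cell
    # bright housing
    hsv=cv2.cvtColor(im,cv2.COLOR_RGB2HSV)
    for nm,(u,v),z in(("cellblob",(181,217) if n=="top" else (193,168),.038),("tinblob",(223,181) if n=="top" else (237,175),.038),):
        m=((hsv[...,2]>130)*255).astype(np.uint8)
        k,l,st,ce=cv2.connectedComponentsWithStats(m); i=l[v,u]; print(nm,st[i],ce[i],ray(n,*ce[i],z).round(4))
E
```

```text
scene cell 169 mean [0.478  0.3911 0.0387] circ 0.4786 0.3932 0.029 pix 192.23077392578125 163.92308044433594 ray [0.4783 0.391  0.038 ]
scene tin 138 mean [0.5747 0.2761 0.0374] circ 0.5747 0.2766 0.0259 pix 237.0 171.0 ray [0.5747 0.2759 0.038 ]
scene spigot 56 mean [0.5079 0.0744 0.0637] circ 0.5074 0.0738 0.016 pix 259.72222900390625 214.5 ray [0.5065 0.0742 0.064 ]
scene housing 230 mean [0.501  0.0663 0.0258] circ 0.5086 0.0751 0.0415 pix 259.8846130371094 223.5 ray [0.5059 0.0714 0.026 ]
cellblob [183 158  18  19 271] [192.43173432 166.82287823] [0.4715 0.3791 0.038 ]
tinblob [229 166  14  18 183] [235.72677596 173.95628415] [0.5636 0.2677 0.038 ]
top cell 332 mean [0.4807 0.3952 0.0383] circ 0.4812 0.3955 0.0281 pix 180.72329711914062 216.31068420410156 ray [0.4812 0.3949 0.038 ]
top tin 256 mean [0.576  0.2787 0.0376] circ 0.5763 0.2788 0.0247 pix 223.0 180.0 ray [0.5761 0.2786 0.038 ]
top spigot 92 mean [0.5109 0.0771 0.0635] circ 0.5113 0.0759 0.0152 pix 299.71429443359375 201.7142791748047 ray [0.5113 0.076  0.064 ]
top housing 384 mean [0.5102 0.0779 0.026 ] circ 0.5109 0.0773 0.0406 pix 297.925537109375 202.22340393066406 ray [0.5108 0.0773 0.026 ]
cellblob [171 207  22  20 365] [181.39726027 216.37260274] [0.481  0.3931 0.038 ]
tinblob [215 172  17  18 253] [223.1541502  180.35968379] [0.5751 0.2782 0.038 ]
```

The sizes agree: cell radius 28 mm and tin radius 24.7 mm. That puts the cell at about (0.480, 0.394) and the mount at about (0.5095, 0.0755). I'll go above the cell.

Call:
servo_tool([
  [8.5,-6,-0.5,0,0],
  [8.5,-12,-1,0,0],
  [8.5,-18,-1.5,0,0],
  [8.5,-24,-2,0,0],
  [8.5,-30,-2.5,0,0],
], squeeze=40)

```text
time_s: 0.72
tcp_pos: [0.4088, 0.4164, 0.2309]
ee_rot: [0.116, 0.993, -0.0, -0.0]
wrist_force: [0.1, 0.2, 0.2]
finger_gap: 0.085
finger_force: 0.0
```

Call:
servo_tool([
  [8.5,-5,-0.5,4,0],
  [8.5,-7.6,-0.7,8,0],
  [8.5,-7.6,-0.7,11,0],
  [8.5,-7.6,-0.7,11,0],
])

```text
time_s: 1.23
tcp_pos: [0.4783, 0.3917, 0.1177]
ee_rot: [0.116, 0.993, -0.002, -0.003]
wrist_force: [0.1, 0.2, -0.1]
finger_gap: 0.0854
finger_force: 0.0
```

```bash
python3 - <<'E'
from h import *
a,d=cams.read_camera("scene");b,e=cams.read_camera("top")
A=cv2.resize(a[60:230,110:280],(560,560));B=cv2.resize(b[130:270,110:250],(560,560))
save('over.png',cv2.resize(np.hstack([A,B]),(800,400)))
s=env.read_state();print(s['time_s'],s['tcp_pos'],s['ee_rot'],s['joints'])
E
```

```text
1.325 [0.47960759 0.39336456 0.12235836] [1.15907246e-01 9.93259943e-01 3.26774669e-04 2.99225172e-04] [ 6.27367400e-01  3.74276304e-01  1.24905992e+00  7.60851302e-05
  1.51737354e+00 -7.11096226e-01]
```

View pics/over.png

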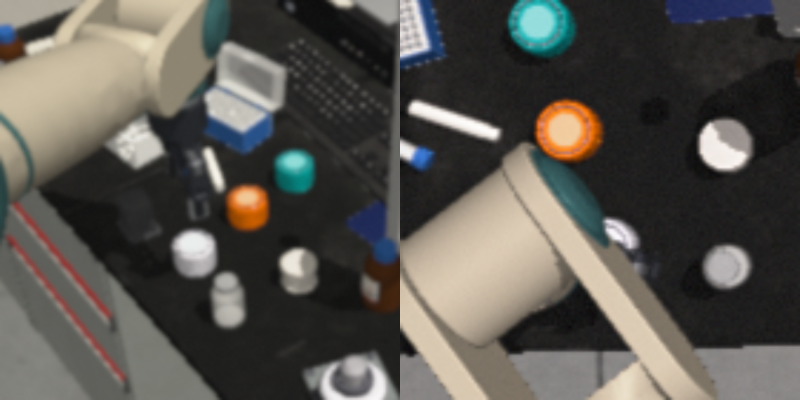

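The gripper is above the cell: scene crop has the fingers near (195,200) and the cell near (195,252), top crop the cell under the wrist near (625,240). I'll descend and grip.

Call:
servo_tool([
  [8.5,0,0.1,5,0],
  [8.5,0,0.1,9,0],
  [8.5,0,0.1,11.3,0],
  [8.5,0,0.1,11.3,0],
  [5,0,0.1,11.3,0],
])

```text
time_s: 1.95
tcp_pos: [0.4809, 0.3951, 0.0112]
ee_rot: [0.116, 0.993, 0.001, 0.002]
wrist_force: [-0.2, 0.2, -0.1]
finger_gap: 0.0694
finger_force: 0.0
```

Call:
servo_tool([
  [5,0,0,0,0],
  [5,0,0,0,0],
  [5,0,0,0,0],
  [5,0,0,0,0],
])

```text
time_s: 2.45
tcp_pos: [0.4811, 0.3951, 0.0114]
ee_rot: [0.116, 0.993, 0.002, 0.002]
wrist_force: [-0.5, 1.0, 6.5]
finger_gap: 0.0545
finger_force: 42.5
```

Call:
servo_tool([
  [5,0,0,-5,0],
  [5,0,0,-10,0],
  [5,-1,-3,-14,0],
  [5,-2.7,-8,-14,0],
  [5,-4.3,-13,-14,0],
])

```text
time_s: 3.08
tcp_pos: [0.492, 0.2564, 0.15]
ee_rot: [0.116, 0.993, 0.001, 0.001]
wrist_force: [1.1, -0.3, -1.2]
finger_gap: 0.0546
finger_force: 43.0
```

Call:
servo_tool([
  [5,-1.7,-5,0,0],
  [5,-3.3,-10,0,0],
  [5,-5,-15,0,0],
  [5,-5.8,-17.4,0,0],
  [5,-5.8,-17.4,0,0],
])

```text
time_s: 3.7
tcp_pos: [0.5083, 0.0734, 0.1493]
ee_rot: [0.118, 0.993, 0.0, 0.001]
wrist_force: [0.2, 1.0, -0.9]
finger_gap: 0.0544
finger_force: 43.0
```

```bash
python3 - <<'E'
from h import *
a,d=cams.read_camera("scene");b,e=cams.read_camera("top")
np.savez('s1.npz',a=a,d=d,b=b,e=e)
A=cv2.resize(a[120:260,180:340],(700,612),interpolation=cv2.INTER_CUBIC)[:600]
save('over2.png',A)
s=env.read_state();print(s['time_s'],s['tcp_pos'],s['ee_rot'],s['joints'],s['wrist_force'],s['finger_gap'])
E
```

```text
3.8 [0.50807605 0.0752783  0.1489673 ] [1.16219757e-01 9.93223343e-01 3.42532316e-04 4.92265551e-04] [ 7.49232343e-02  6.03985497e-02  1.55718215e+00  4.85813631e-04
  1.52291508e+00 -1.26293005e+00] [-0.1849083   0.09278435 -1.41467826] 0.05437082478760594
```

View pics/over2.png

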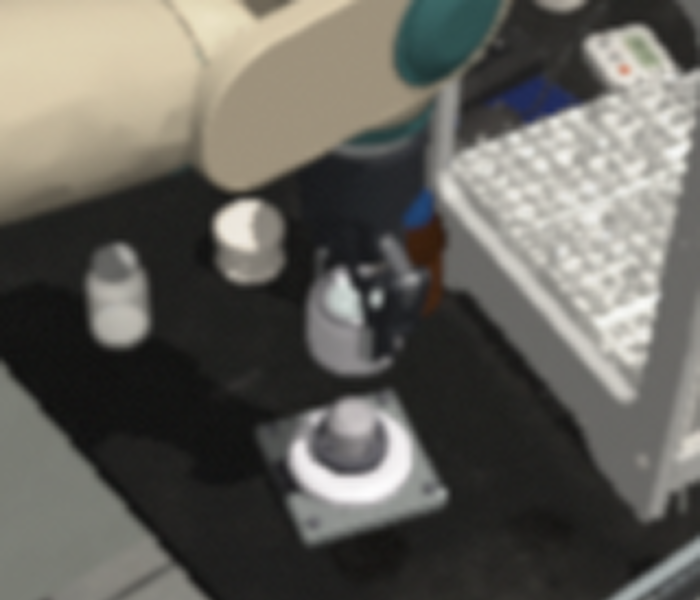

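The cell is held upright above the spigot: cell at crop (345,320), spigot tip at (357,415). Next I'll find the horizontal offset between them from scene depth, fitting circles of known radius so that calibration bias cancels.

```bash
python3 - <<'E'
from h import *
from scipy.optimize import least_squares
s=np.load('s1.npz'); s0=np.load('s0.npz')
def fit(im,dp,c,r,z0,z1,lim,bright):
    P=cloud("scene",dp); g=cv2.cvtColor(im,cv2.COLOR_RGB2GRAY)
    m=(np.hypot(P[...,0]-c[0],P[...,1]-c[1])<lim)&(P[...,2]>z0)&(P[...,2]<z1)&(dp>0)&(g>bright)
    q=P[m][:,:2]
    f=least_squares(lambda x:np.hypot(*(q-x).T)-r,np.array(c)+[.003,.003],loss='soft_l1',f_scale=.001)
    v,u=np.nonzero(m); print(len(q),f.x.round(4),"rms",np.sqrt((f.fun**2).mean()).round(4),u.min(),u.max(),v.min(),v.max())
    return f.x
for br in (70,110):
  c=fit(s['a'],s['d'],(.507,.074),.028,.140,.168,.036,br)
for z in((.048,.057),(.042,.057)):
  fit(s['a'],s['d'],(.507,.074),.016,*z,.022,0)
# original cell, for comparison with tcp (0.481,0.395)
fit(s0['a'],s0['d'],(.480,.393),.028,.006,.033,.036,100)
fit(s0['a'],s0['d'],(.507,.074),.016,.050,.057,.022,0)
for n,dp in(("scene",s['d']),):
    P=cloud(n,dp); m=(np.hypot(P[...,0]-.507,P[...,1]-.074)<.018)&(P[...,2]>.061)&(P[...,2]<.067); print(P[m].mean(0),m.sum())
E
```

```text
98 [0.5076 0.0727] rms 0.0018 251 271 191 204
83 [0.5076 0.073 ] rms 0.0013 251 264 191 204
24 [0.5103 0.0759] rms 0.0021 255 265 215 221
47 [0.5105 0.0755] rms 0.0031 255 267 215 225
103 [0.4808 0.3948] rms 0.0019 184 201 159 176
15 [0.5107 0.0754] rms 0.0016 255 264 217 221
[0.50900896 0.07531072 0.06411034] 44
```

The offset is about +2 mm in x and +2.4 mm in y. I'll correct it, descend to the tip, then go down gently onto the pins.

Call:
servo_tool([
  [5,-0.15,0.25,3,0],
  [5,-0.15,0.25,6,0],
  [5,-0.15,0.25,7.6,0],
  [5,-0.15,0.25,7.6,0],
  [5,-0.15,0.25,7.6,0],
])

```text
time_s: 4.42
tcp_pos: [0.5107, 0.0773, 0.0736]
ee_rot: [0.116, 0.993, 0.0, 0.001]
wrist_force: [-0.3, -0.2, -0.7]
finger_gap: 0.0541
finger_force: 43.0
```

Call:
servo_tool([
  [5,0,0,0.3,0],
  [5,0,0,0.6,0],
  [5,0,0,0.8,0],
  [5,0,0,0.8,0],
])

```text
time_s: 4.92
tcp_pos: [0.5099, 0.0769, 0.0641]
ee_rot: [0.116, 0.993, 0.0, -0.0]
wrist_force: [-0.4, 0.2, -0.8]
finger_gap: 0.0544
finger_force: 43.0
```

No side force with the rim below the cone, so the bore is on the spigot. Down to the pins.

Call:
servo_tool([
  [5,0,0,0.2,0],
  [5,0,0,0.4,0],
  [5,0,0,0.55,0],
  [5,0,0,0.65,0],
  [5,0,0,0.65,0],
])

```text
time_s: 5.55
tcp_pos: [0.5103, 0.077, 0.0591]
ee_rot: [0.116, 0.993, 0.0, 0.0]
wrist_force: [-5.5, -0.5, 9.0]
finger_gap: 0.0545
finger_force: 43.9
```

The cell rests on the pins, underside about 48 mm, pressing 9 N. I'll turn it with a light push and watch for the drop.

Call:
servo_tool([
  [5,0,0,0,0.06],
  [5,0,0,0,0.12],
  [5,0,0,0,0.18],
  [5,0,0,0,0.24],
  [5,0,0,0,0.3],
], squeeze=60)

```text
time_s: 6.18
tcp_pos: [0.5112, 0.0771, 0.059]
ee_rot: [0.264, 0.964, 0.001, 0.002]
wrist_force: [1.1, 0.6, 2.5]
finger_gap: 0.0541
finger_force: 62.4
```

Call:
servo_tool([
  [5,0,0,0,0.06],
  [5,0,0,0,0.12],
  [5,0,0,0,0.18],
  [5,0,0,0,0.24],
  [5,0,0,0,0.3],
])

```text
time_s: 6.8
tcp_pos: [0.5101, 0.0765, 0.0577]
ee_rot: [0.405, 0.914, -0.0, 0.0]
wrist_force: [0.6, -2.7, -1.6]
finger_gap: 0.0541
finger_force: 63.1
```

The push force has gone and the tool sank 1.3 mm, so it may have dropped. I'll test with a small push.

Call:
servo_tool([
  [5,0,0,0.15,0],
  [5,0,0,0.3,0],
  [5,0,0,0.3,0],
])

```text
time_s: 7.18
tcp_pos: [0.5104, 0.0764, 0.0549]
ee_rot: [0.404, 0.915, -0.0, 0.001]
wrist_force: [1.9, -6.0, -0.0]
finger_gap: 0.0539
finger_force: 63.3
```

It dropped over the pins: no vertical force, underside about 43.5 mm. I'll relieve the side load by 0.7 mm and go to the seat.

Call:
servo_tool([
  [5,-0.05,-0.05,0.2,0.03],
  [5,-0.05,-0.05,0.4,0.03],
  [5,-0.05,-0.05,0.6,0.03],
  [5,-0.05,-0.05,0.6,0.03],
])

```text
time_s: 7.68
tcp_pos: [0.5106, 0.0758, 0.0503]
ee_rot: [0.418, 0.909, -0.0, 0.001]
wrist_force: [-3.1, -5.7, 8.9]
finger_gap: 0.054
finger_force: 63.8
```

```bash
python3 - <<'E'
from h import *
s=env.read_state();print({k:np.round(v,4) for k,v in s.items()})
E
```

```text
{'time_s': np.float64(7.675), 'joints': array([ 7.6300e-02,  1.6800e-01,  1.6484e+00, -1.0000e-03,  1.3235e+00,
       -6.3270e-01]), 'joint_velocities': array([ 0.0003,  0.0023,  0.0004, -0.0001, -0.0017,  0.    ]), 'tau': array([  2.187 , -35.0782, -29.9531,   1.4275,  -0.8849,   0.3243]), 'tcp_pos': array([0.5106, 0.0758, 0.0503]), 'ee_rot': array([ 0.4176,  0.9086, -0.    ,  0.001 ]), 'wrist_force': array([-3.1037, -5.7066,  8.9175]), 'ft_torque': array([-0.8503,  0.5042,  0.3226]), 'finger_force': np.float64(63.85), 'finger_gap': np.float64(0.054)}
```

Call:
servo_tool([
  [5,0,-0.03,0.2,-0.02],
  [5,0,-0.03,0.4,-0.02],
  [5,0,-0.03,0.5,-0.02],
  [5,0,-0.03,0.5,-0.02],
], squeeze=90)

```text
time_s: 8.18
tcp_pos: [0.5107, 0.0759, 0.0457]
ee_rot: [0.409, 0.913, 0.0, 0.001]
wrist_force: [-3.2, -4.2, 11.7]
finger_gap: 0.0535
finger_force: 92.9
```

Call:
servo_tool([
  [5,0,0,0.15,0],
  [5,0,0,0.25,0],
  [5,0,0,0.25,0],
])

```text
time_s: 8.55
tcp_pos: [0.5109, 0.0758, 0.0455]
ee_rot: [0.409, 0.913, 0.0, 0.001]
wrist_force: [-12.0, -6.2, 29.0]
finger_gap: 0.0536
finger_force: 94.7
```

There is a hard stop at TCP 0.0455, which puts the underside at about 34.1 mm, the home height. I'll check by camera.

```bash
python3 - <<'E'
from h import *
a,d=cams.read_camera("scene")
P=cloud("scene",d);g=cv2.cvtColor(a,cv2.COLOR_RGB2GRAY)
m=(np.hypot(P[...,0]-.509,P[...,1]-.075)<.026)&(P[...,2]>.05)&(P[...,2]<.085)&(g>110)
z=P[m][:,2]; print(np.histogram(z,bins=np.arange(.05,.086,.004)))
save('home.png',cv2.resize(a[170:260,200:320],(800,600),interpolation=cv2.INTER_CUBIC))
s=env.read_state();print(s['tcp_pos'],s['wrist_force'],s['ft_torque'],s['finger_force'])
E
```

```text
(array([ 3,  1,  0,  3,  6, 34,  9,  0]), array([0.05 , 0.054, 0.058, 0.062, 0.066, 0.07 , 0.074, 0.078, 0.082]))
[0.51090275 0.07578518 0.04548668] [-12.84427595  -5.53899331  28.70057325] [-1.00256388  2.16496785  0.05614733] 94.65606853365898
```

View pics/home.png

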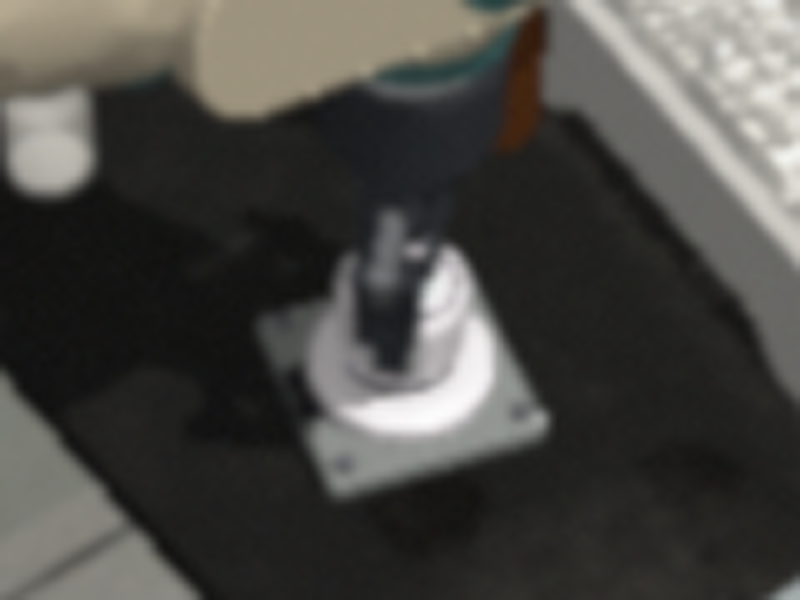

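The cell sits low and upright on the spigot at crop (400,320), with its top at about 72 mm (34 + 38) and the fingers still holding it. That is fully home, so I'm handing in.

```bash
python3 -c "
from h import *
print(ticket.close_job()); s=env.read_state(); print(s['tcp_pos'],s['wrist_force'])"
```

```text
the job is handed in; nothing more can be done
None
the job is handed in; nothing more can be done
```

The job is handed in with the filter cell over the pins and pushed home (underside about 34 mm, 29 N down), the gripper still holding it at about 95 N; no verdict came back.

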